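Carry the check-ball tray to the detector and hold it level

ROBOT

A 6-joint arm with a two-finger parallel gripper is mounted at the origin on a cart in front of the work surface, level with it; the furniture and walls round the work are solid. World frame = base frame: x ahead of the robot, y to its left, z up, the work surface at z = 0. Lengths are in m, angles in rad, forces in N, time in s.
With the tool pointing down it reaches from about 0.425 to 0.925 m from the base axis. Payload 12.5 kg.
Tool frame: the origin (TCP) lies midway between the tips of the shut fingers; the grasp point (between the pads) lies 19 mm behind it; z points along the fingers, y is the line along which they close (so a half turn about z gives the same grasp; the last joint's range is limited). The gripper opens to 85 mm and grips with 20 to 120 N. Pads are 22 mm wide; open, the fingers measure 114 mm over their backs; the gripper's body (76 mm by 85 mm) begins 54 mm behind the grasp point. The pads swing forward as they close: fully open they stand 13 mm farther back than shut.
Start: joints at [-1.279, 0.491, 1.559, -0, 1.092, -0.106], TCP at [0.242, -0.576, 0.196] pointing down, gripper open.
Joint ranges: [-3.1, 3.1], [-0.84, 2.19], [0.05, 2.79], [-1.13, 4.28], [0.06, 2.93], [-2.69, 2.69]. Speed limits (rad/s): [2.22, 2.22, 2.79, 3.14, 3.14, 3.14].

INTERFACE

Orientations are given as a 3x3 rotation matrix whose columns are the frame's x, y, z axes.
In Python, from cell import r gives the robot as it stands.
- The arm moves only by the shell command python3 -m creep 'ROWS'. ROWS is text: rows parted by semicolons, each of 5 numbers parted by spaces: the opening in per cent of the stroke, from 0 (shut) to 100 (fully open), then the shift along the tool's x, y, z in mm, then the turn about the tool's z in degrees. In form: gripper tx ty tz twist; .... A call has 1 to 20 rows; each row shifts and turns the commanded pose from where the row before left it, along the tool's axes as they then stand; what a row does not reach is not made up. A row lasts 1/12 s, in which the tool goes at most 41.7 mm and 7.16 degrees, less where a joint would pass 70% of its speed; a pose out of reach is approached as far as the arm can. A call is refused whole if a number of a shift passes 41.7 or a number of a turn 7.16, either way. A call with a gripper value outside its range is refused whole. The fingers move at their own pace and stop on an object; the grip force is fixed at half the most. Time passes only in rows, so rows that do not move let the fingers close. It gives the time, the measured TCP pose, the force, the opening and the grip force at its end, in the units of the state.
- r.state(): the state, without advancing time (a new reading comes with each control period).
- r.capture(name): name is "scene" or "side" or "wrist"; returns a dict with "img" (480x640x3 uint8, red, green, blue), "K" (3x3 intrinsics, pixels), "k1" (the pictures are not rectified: a ray, as slopes to the right and down, at radius r is drawn at 1 + k1 r^2 times it, then the intrinsics apply), "cam_to_world" (4x4, takes a point from camera to world coordinates); the wrist camera has in their place "tool_from_camera" (4x4, takes a point from camera to tool coordinates, whose origin is the TCP and whose axes are the flange's). Camera axes: x right, y up, looking along -z (the intrinsics and any distortion apply to the point x, -y, -z); pixel columns grow to the right and rows downward; lengths in m; the calibration is good to about 2 mm. A picture is of the moment at which its call begins: read the wrist's pose just before it. There is no depth.
- r.hand_in(): hands the job in; it is judged then, once.
Trained networks look in a picture, given as the dict that the camera call returned (one of the last four; its "shot" number tells which), for a name from the list of things; names that differ only in an ending like _2 or _b are one class to them, and where a whole thing is asked for, a point or a joint stands for the part that bears it (a point fixed in the world has none). Each returns a list of dicts, best first, with "score" (0 to 1); they miss things now and then, are a little off and sometimes report something else, mostly with a low value. They report only what shows in the picture. A call takes as long as a camera call. They do not tell look-alikes from the thing itself.
- r.cut_out(thing, picture): "region" (480x640 bool, what is visible of it).
- r.mark_of(thing, picture): "position" ([x, y, z] in m, in world coordinates, good to about 4 mm: a listed point, or the origin of a listed thing).
The state is a dict: "t": time; "joints": joint angles; "dq": joint speeds; "joint_efforts": joint torques, N m; "eef_pos": TCP position; "tool_rot": TCP orientation; "wrist_force": force on the tool from outside, world axes, zero at the start; "torque": the same for the moment, N m; "grip_width": finger opening in m; "gripper_force": force on a finger pad.
Only numpy, scipy, OpenCV 4.12 (cv2) and the standard library are available. Lean on these libraries where they do the work, as an engineer would, in place of code of your own. Each camera call takes 0.05 s, during which the arm holds its last target. There are 200 camera calls.

TASK

Swing the clamp off the sample tray (a good quarter turn, knob towards the robot side), then lift the tray by its carrying bar and carry it without letting the loose steel ball leave its shallow pocket. Finish while holding the tray by its bar, level and still, with the ball's pocket centred over the window of the upward-facing round detector and the ball about 9 cm above it, touching neither detector nor bench. Leave the glassware, the stopper and the book where they are.

Things in the scene. Friction and masses are not known exactly. Their poses are not given: they have to be found in the camera images.
- tray_grip (a point): Centre of the loose tray's carrying bar, 78 mm above the tray's underside, over the middle of the plate; space below it is free down to the plate. The bar runs along the tray's x: 80 mm long, 14 mm wide (y), 22 mm high, on 8 mm posts at x = -34 and +34 mm. Grip it from above, across y, between the posts. Axes are the tray's own, z up.
- pocket (a point): Centre that the ball has when it lies in the middle of the tray's round pocket (36 mm wide, only 3 mm deep). It lies on the tray's y axis, 45 mm to +y from the bar and 61.5 mm below the bar's centre (16.5 mm above the tray's underside, 9.5 mm above the plate's top). Axes are the tray's own; z is up when the tray is level.
- ball_center (a point): Centre of the loose steel ball, 25 mm in diameter, 64 g. It rolls freely within the pocket (about 10 mm each way) and climbs over the edge when the tray is tipped far or jerked. Its axes mean nothing.
- clamp (a joint): Angle of the swing clamp, rad: 0 is locked (nose over the tray's edge at the nest's -y end, 2 mm above the plate), 1.57 fully open, stop at 1.6. It turns clockwise seen from above about an upright pivot and stays where it is left (about 1.5 N at the knob moves it). The nose is clear of the tray above about 1.2 rad.
- clamp_knob (a point): Middle of the upright white round knob of the clamp, 18 mm in diameter, 31 mm high, its top 15 mm above this point; the lever's flat steel arm is 24 mm below this point. The knob is 45 mm from the pivot: in the nest's -y direction when locked, in its -x direction (towards the robot) when fully open.
- clamp_pivot (a point): The clamp's fixed pivot, at the -y end of the nest, 93 mm from the nest's centre, at the height of the clamp arm's underside (15 mm above the bench). Axes are the nest's own: z up, x away from the robot.
- window (a point): Centre of the round dark window in the top of the detector, a fixed round grey housing 96 mm wide and 45 mm high; this point is on its top face, 45 mm above the bench. z up.
- tray: Flat metal plate 100 mm (x) by 140 mm (y), 7 mm thick, about 0.35 kg, with the carrying bar. Origin at the middle of its underside. It stands in the nest, axes as the nest's, between 5 mm fences with about 2.5 mm play, and lifts straight out once unclamped.
- detector: The detector's housing; origin at the middle of its underside on the bench.
- nest: The fixed nest the tray stands in, a dark steel plate 130 x 170 mm, 6 mm thick; origin at the middle of its underside. The clamp is mounted at its -y end.
- ball: The steel ball (see its centre point).
- flask: Bystander: glass conical flask, 92 mm wide, 124 mm high; origin under its middle.
- spare_beaker: Bystander: glass beaker, 99 mm wide, 129 mm high; origin under its middle.
- stopper: Bystander: black rubber stopper, 34 mm wide, 22 mm high; origin under its middle.
- book: Bystander: dark hard-backed log book lying flat, 210 x 152 x 19 mm; origin under its middle.
Mind the look-alikes: they are no part of the job. What is shaped like the tray but black is not meant.

How it is judged:
By the outcome, as a careful person would: the job done as asked, in the order asked, and still so for the second after the job is handed in, while the arm keeps its last pose, push and grip.
It also fails if it takes over 58 s, if anything falls off the work surface, if the arm or the gripper's body presses on something with over 40 N, if the wrist force passes 120 N, or if a joint passes its speed limit or range.

## Working session

There is one attempt and no reset: what is moved stays moved. The work goes in short steps, Python scripts to look and compute and a shell command to move; the robot and the scene stay as the last step left them, time stands still between calls to the robot, and variables do not carry over. Pictures are saved under pics/ and viewed, at most 10 in all, crops included, and the job is handed in when it is done.

```bash
mkdir -p pics; cat > h.py <<'E'
import numpy as np,cv2
from cell import r
def save(p,n): cv2.imwrite('pics/'+n+'.png',p['img'][:,:,::-1])
E
python3 - <<'E'
from h import *
s=r.state();print(s['t'],s['eef_pos'],s['tool_rot'])
for c in ['scene','side']:
    p=r.capture(c);save(p,c+'0')
    for n in ['tray_grip','pocket','ball_center','clamp_knob','clamp_pivot','window','nest','detector','flask','spare_beaker','stopper','book']:
        for m in r.mark_of(n,p)[:3]: print(c,n,np.round(m['position'],3),round(m['score'],2))
E
```

```text
0.0 [ 0.24206665 -0.57591397  0.19578427] [[ 9.21934351e-01  3.87346050e-01 -3.00681166e-04]
 [ 3.87346130e-01 -9.21933647e-01  1.15120628e-03]
 [ 1.68707120e-04 -1.17780430e-03 -9.99999292e-01]]
scene tray_grip [0.354 0.126 0.079] 0.96
scene tray_grip [ 0.547 -0.196  0.082] 0.78
scene pocket [0.31  0.13  0.017] 0.78
scene pocket [ 0.557 -0.154  0.023] 0.77
scene ball_center [ 0.558 -0.154  0.02 ] 0.44
scene clamp_knob [ 0.508 -0.327  0.043] 0.7
scene clamp_knob [0.772 0.009 0.002] 0.56
scene clamp_pivot [ 0.525 -0.291  0.016] 0.78
scene window [ 0.525 -0.29   0.02 ] 0.66
scene window [0.564 0.175 0.046] 0.64
scene window [ 0.282 -0.358 -0.   ] 0.25
scene nest [ 0.549 -0.202  0.001] 0.71
scene detector [ 0.372 -0.055 -0.   ] 0.69
scene detector [ 0.564  0.172 -0.001] 0.67
scene flask [ 0.771  0.009 -0.004] 0.94
scene flask [ 0.56  -0.153  0.006] 0.58
scene stopper [ 0.371 -0.053 -0.   ] 0.7
scene book [0.563 0.172 0.043] 0.7
side tray_grip [0.35  0.123 0.078] 0.85
side pocket [0.311 0.126 0.016] 0.96
side pocket [ 0.555 -0.148  0.023] 0.73
side pocket [ 0.556 -0.154  0.011] 0.44
side ball_center [ 0.557 -0.151  0.022] 0.59
side clamp_knob [ 0.51 -0.33  0.04] 0.6
side clamp_pivot [ 0.524 -0.288  0.019] 0.78
side clamp_pivot [ 0.548 -0.198 -0.002] 0.24
side window [0.566 0.171 0.048] 0.77
side nest [ 0.547 -0.197 -0.003] 0.72
side nest [ 0.546 -0.195  0.081] 0.31
side detector [0.564 0.171 0.001] 0.9
side spare_beaker [ 0.742  0.174 -0.004] 0.72
side spare_beaker [ 0.556 -0.154  0.02 ] 0.22
side stopper [ 0.372 -0.055 -0.003] 0.69
side book [ 0.278 -0.358 -0.003] 0.57
```

View pics/scene0.png

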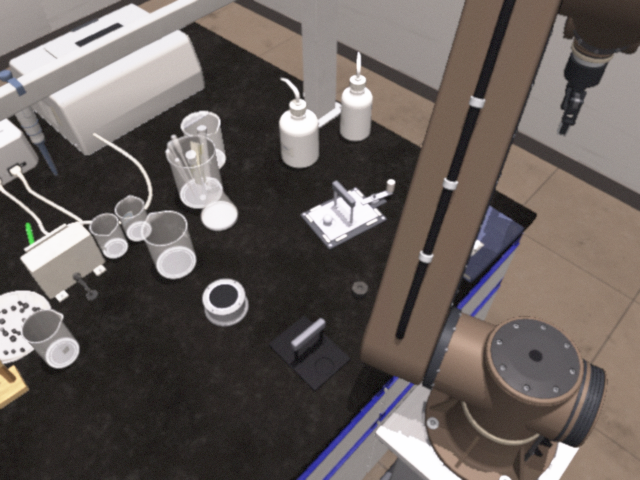

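View pics/side0.png

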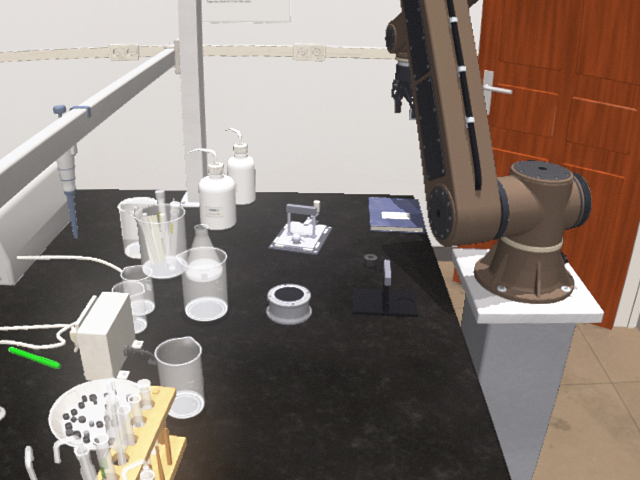

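The metal tray is at about (0.547, -0.196), yawed about -14°. The clamp knob shows at pixel (390,186) in the scene picture and the detector at (225,300). The black look-alike sits at (0.35, 0.125). I'll move over the knob first.

```bash
python3 -m creep '50 28.5 -10.4 0 0;50 28.5 -10.4 0 0;50 28.5 -10.4 0 0;50 28.5 -10.4 0 0;50 28.5 -10.4 0 0;50 28.5 -10.4 0 0;50 28.5 -10.4 0 0;50 28.5 -10.4 0 0;50 28.5 -10.4 0 0;50 28.5 -10.4 0 0;50 28.5 -10.4 0 0;50 28.5 -10.4 0 0;50 0 0 0 -6.6;50 0 0 0 -6.6;50 0 0 0 -6.6;50 0 0 0 -6.6;50 0 0 0 -6.6;50 0 0 0 -6.6;50 0 0 0 -6.6;50 0 0 0 -6.6'
cat >> h.py <<'E'
def look(name,things,view=False):
    s=r.state();p=r.capture('wrist')
    print('t',round(s['t'],2),'tcp',np.round(s['eef_pos'],4),'yaw of tool y',np.degrees(np.arctan2(s['tool_rot'][1][1],s['tool_rot'][0][1])).round(1),'F',np.round(s['wrist_force'],1),'w',s['grip_width'],'q6',s['joints'][5])
    for n in things:
        for m in r.mark_of(n,p)[:2]:
            P=np.array(m['position']);print(n,P.round(4),round(m['score'],2),'tool mm',(np.array(s['tool_rot']).T@(P-s['eef_pos'])*1e3).round(1))
    save(p,name)
E
python3 -c "
from h import *
look('w1',['clamp_knob','clamp_pivot','tray_grip','ball_center','pocket','nest'])"
```

```text
t: 2.97
eef_pos: [0.5091, -0.3287, 0.1964]
tool_rot: [[0.243, 0.97, 0.0], [0.97, -0.243, -0.0], [-0.0, 0.0, -1.0]]
wrist_force: [0.6, -0.5, 0.2]
grip_width: 0.0426
gripper_force: 0.0
t 2.97 tcp [ 0.5091 -0.3287  0.1964] yaw of tool y -14.1 F [ 0.6 -0.5  0.2] w 0.042562176341789056 q6 -0.4364024718593572
clamp_knob [ 0.508  -0.3264  0.0488] 0.76 tool mm [  1.9  -1.6 147.6]
clamp_pivot [ 0.5222 -0.2841  0.0137] 0.9 tool mm [ 46.4   1.8 182.7]
tray_grip [ 0.5496 -0.1985  0.0839] 0.72 tool mm [136.1   7.6 112.5]
```

View pics/w1.png

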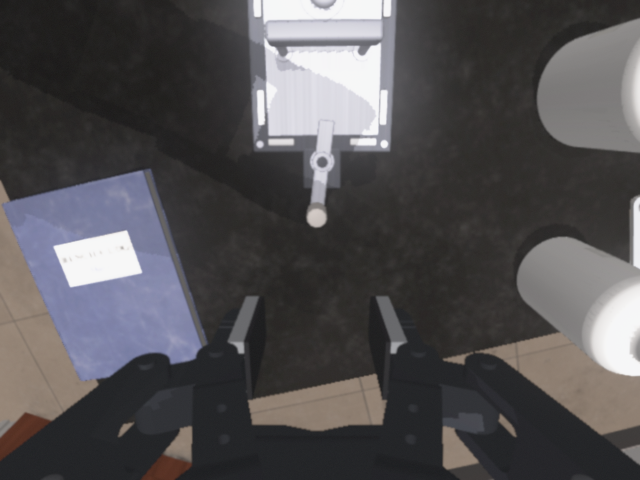

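The picture shows the nest square with the tool, the knob at (317,214) and the pivot at (321,160), clamp locked. The knob lies between the fingers' lines, so I'll descend.

```bash
python3 -m creep '50 2 -1 27 0;50 0 0 27 0;50 0 0 27 0;50 0 0 27 0;50 0 0 24 0;50 0 0 18 0;50 0 0 14 0;50 0 0 0 0;50 0 0 0 0'
```

```text
t: 4.07
eef_pos: [0.5085, -0.3264, 0.0321]
tool_rot: [[0.25, 0.968, -0.001], [0.968, -0.25, 0.001], [0.0, -0.001, -1.0]]
wrist_force: [-0.3, 0.3, -0.3]
grip_width: 0.043
gripper_force: 0.0
```

```bash
python3 -m creep '30 0 0 0 0;30 0 0 0 0;30 0 0 0 0;30 .25 -4.7 0 6;30 .25 -4.7 0 6;30 .25 -4.7 0 6;30 .25 -4.7 0 6;30 .25 -4.7 0 6;30 .25 -4.7 0 6;30 .25 -4.7 0 6;30 .25 -4.7 0 6;30 .25 -4.7 0 6;30 .25 -4.7 0 6;30 .25 -4.7 0 6;30 .25 -4.7 0 6;30 .25 -4.7 0 6;30 .25 -4.7 0 6;30 .25 -4.7 0 6'; python3 -m creep '30 0 0 0 0'; python3 -c "
from h import *
look('w2',['clamp_knob','clamp_pivot'])"
```

```text
t: 5.57
eef_pos: [0.4765, -0.2717, 0.0332]
tool_rot: [[0.967, -0.254, 0.001], [-0.254, -0.967, -0.001], [0.001, 0.001, -1.0]]
wrist_force: [-0.7, -0.2, -0.0]
grip_width: 0.0258
gripper_force: 0.0
t: 5.65
eef_pos: [0.4766, -0.2713, 0.0331]
tool_rot: [[0.967, -0.253, 0.001], [-0.253, -0.967, -0.001], [0.001, 0.0, -1.0]]
wrist_force: [-0.5, 0.4, -0.2]
grip_width: 0.0259
gripper_force: 0.0
t 5.65 tcp [ 0.4766 -0.2713  0.0331] yaw of tool y -104.7 F [-0.5  0.4 -0.2] w 0.025899627213643202 q6 1.1887012344103494
clamp_knob [ 0.5069 -0.3281  0.0483] 0.94 tool mm [ 43.7  47.3 -15.1]
clamp_knob [ 0.5491 -0.1992  0.0051] 0.41 tool mm [ 51.9 -88.1  28. ]
clamp_pivot [ 0.5233 -0.2841  0.0121] 0.89 tool mm [48.4  0.5 21.1]
```

View pics/w2.png

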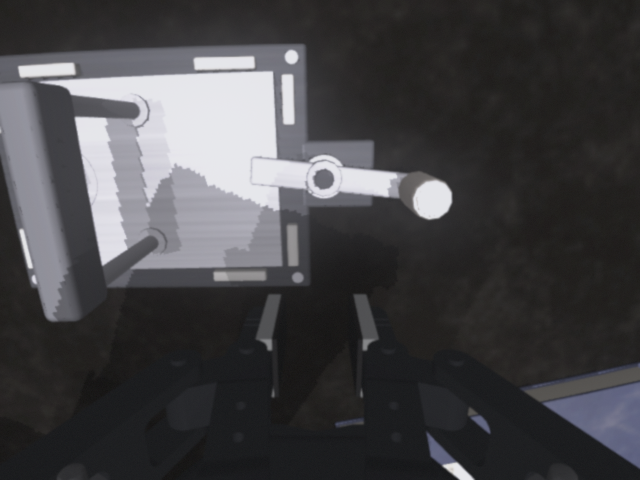

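The clamp did not follow: the knob at (430,197) is still in its locked place, so the fingers missed or slipped past it. I'll go back over it and watch more closely.

```bash
python3 -m creep '50 0 0 -20 0;50 0 0 -20 0;50 0 0 -20 0;50 0 0 -5 -6;50 0 0 0 -6;50 0 0 0 -6;50 0 0 0 -6;50 0 0 0 -6;50 0 0 0 -6;50 0 0 0 -6;50 0 0 0 -6;50 0 0 0 -6;50 0 0 0 -6;50 0 0 0 -6;50 0 0 0 -6;50 0 0 0 -6;50 0 0 0 -6;50 0 0 0 -6'; python3 -m creep '50 -11.5 11 0 0;50 -11.5 11 0 0;50 -11.5 11 0 0;50 -11.5 11 0 0;50 0 0 0 0;50 0 0 0 0';python3 -c "
from h import *
look('w3',['clamp_knob','clamp_pivot'])"; python3 -m creep '50 0 0 20 0;50 0 0 20 0;50 0 0 15 0;50 0 0 10 0;50 0 0 5 0;50 0 0 0 0;50 0 0 0 0'; python3 -c "
from h import *
look('w4',['clamp_knob','clamp_pivot'])
a=cv2.imread('pics/w3.png');b=cv2.imread('pics/w4.png')
p=r.capture('side');c=cv2.resize(p['img'][150:300,220:420,::-1],(400,300),interpolation=2)
p=r.capture('scene');d=cv2.resize(p['img'][140:290,280:480,::-1],(400,300),interpolation=2)
cv2.imwrite('pics/m.png',np.vstack([np.hstack([cv2.resize(a,(400,300)),cv2.resize(b,(400,300))]),np.hstack([c,d])]))"
```

```text
t: 7.3
eef_pos: [0.4763, -0.2721, 0.0976]
tool_rot: [[0.241, 0.97, 0.0], [0.97, -0.241, -0.0], [-0.0, 0.0, -1.0]]
wrist_force: [-0.4, -0.2, 0.7]
grip_width: 0.0426
gripper_force: 0.0
t: 7.8
eef_pos: [0.5072, -0.3276, 0.0972]
tool_rot: [[0.248, 0.969, -0.0], [0.969, -0.248, 0.0], [0.0, -0.0, -1.0]]
wrist_force: [-0.6, -0.8, -0.3]
grip_width: 0.043
gripper_force: 0.0
t 7.8 tcp [ 0.5072 -0.3276  0.0972] yaw of tool y -14.3 F [-0.6 -0.8 -0.3] w 0.04297241772653221 q6 -0.43236206694153767
clamp_knob [ 0.5078 -0.3315  0.0451] 0.79 tool mm [-3.6  1.6 52.1]
clamp_pivot [ 0.5201 -0.289   0.0147] 0.67 tool mm [40.6  3.  82.5]
clamp_pivot [ 0.2835 -0.3538  0.0011] 0.47 tool mm [ -80.8 -210.2   96.1]
t: 8.53
eef_pos: [0.5077, -0.3272, 0.0279]
tool_rot: [[0.249, 0.969, 0.0], [0.969, -0.249, -0.0], [-0.0, 0.0, -1.0]]
wrist_force: [-0.1, 0.3, 1.6]
grip_width: 0.0426
gripper_force: 0.0
t 8.53 tcp [ 0.5077 -0.3272  0.0279] yaw of tool y -14.4 F [-0.1  0.3  1.6] w 0.042610862849756764 q6 -0.430678196412049
clamp_knob [ 0.5091 -0.3297  0.0488] 0.63 tool mm [ -2.    2.  -20.9]
clamp_pivot [ 0.5226 -0.2848  0.0137] 0.7 tool mm [44.8  3.9 14.2]
```

View pics/m.png

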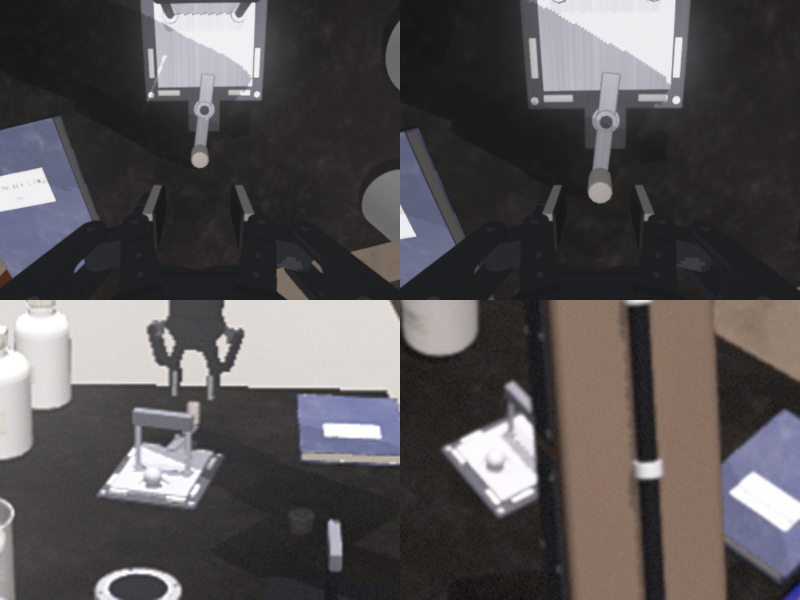

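```bash
cat >> h.py <<'E'
def proj(p,M,P):
    q=np.linalg.inv(M)@np.append(P,1);u=np.array([q[0]/-q[2],-q[1]/-q[2]]);u=u*(1+p['k1']*(u@u))
    return (p['K']@np.append(u,1))[:2].round(1)
def ray(p,M,uv):
    d=np.linalg.solve(p['K'],[*uv,1])[:2];u=d.copy()
    for _ in range(20):u=d/(1+p['k1']*(u@u))
    v=M[:3,:3]@np.array([u[0],-u[1],-1]);return M[:3,3],v/np.linalg.norm(v)
E
python3 - <<'E'
from h import *
s=r.state();R=np.array(s['tool_rot']);T=np.array(s['eef_pos'])
p=r.capture('wrist');M=np.array(p['tool_from_camera']);print(M.round(4))
for z in(0,-.01,-.019): print(z,[proj(p,M,np.array([0,y,z])) for y in(-.0213,0,.0213)])
q=r.capture('side');N=np.array(q['cam_to_world']);print(N[:3,3])
for z in(0,-.01,-.019): print('side',z,[proj(q,N,T+R@np.array([0,y,z])) for y in(-.0213,0,.0213)])
print('knob',proj(q,N,np.array([.508,-.328,.0445])),proj(p,M,R.T@(np.array([.508,-.328,.0445])-T)))
c=q['img'][175:225,280:350,::-1];cv2.imwrite('pics/s2.png',np.vstack([cv2.resize(c,(420,300),interpolation=0),cv2.resize(p['img'][250:450,180:460,::-1],(420,300))]))
E
```

```text
[[ 1.000e-03  9.563e-01  2.925e-01  7.540e-02]
 [ 1.000e+00 -1.100e-03  1.000e-04  7.000e-04]
 [ 5.000e-04  2.925e-01 -9.563e-01 -1.774e-01]
 [ 0.000e+00  0.000e+00  0.000e+00  1.000e+00]]
0 [array([273.2, 282.5]), array([315.4, 282.6]), array([357.7, 282.6])]
-0.01 [array([270.9, 290.7]), array([315.4, 290.8]), array([359.8, 290.8])]
-0.019 [array([268.7, 298.9]), array([315.3, 299. ]), array([361.9, 299. ])]
[0.50780063 1.3014013  0.7134186 ]
side 0 [array([322.8, 210.8]), array([315.5, 209.9]), array([308.3, 209. ])]
side -0.01 [array([322.9, 207.5]), array([315.6, 206.7]), array([308.3, 205.8])]
side -0.019 [array([323. , 204.6]), array([315.6, 203.7]), array([308.4, 202.8])]
knob [315.5 204.5] [316.2 297.6]
```

View pics/s2.png

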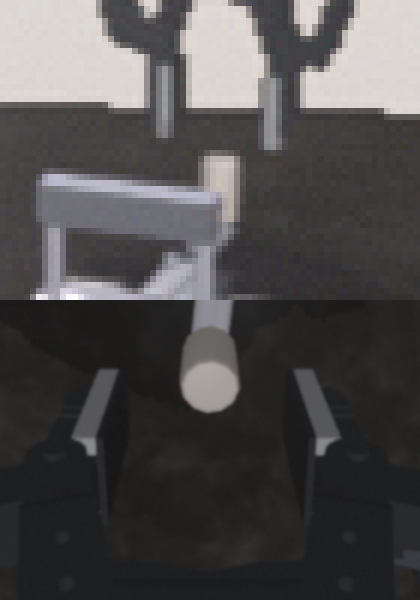

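The crop shows the real fingertips at side pixels (307,198) and (325,200), against predicted rows of about 210. So the tips stop roughly 35 mm short of the reported TCP, and the fingers passed over the knob. I'll go 28 mm lower.

```bash
python3 -m creep '50 -1.5 0 8 0;50 0 0 8 0;50 0 0 8 0;50 0 0 4 0;50 0 0 0 0;30 0 0 0 0;30 0 0 0 0;30 0 0 0 0'; python3 - <<'E'
from h import *
s=r.state();p=r.capture('wrist');q=r.capture('side')
print(s['wrist_force'])
c=q['img'][175:225,280:350,::-1];cv2.imwrite('pics/s3.png',np.vstack([cv2.resize(c,(420,300),interpolation=0),cv2.resize(p['img'][250:450,180:460,::-1],(420,300))]))
E
```

```text
t: 9.55
eef_pos: [0.5073, -0.3288, -0.0003]
tool_rot: [[0.249, 0.969, 0.0], [0.969, -0.249, -0.0], [-0.0, 0.0, -1.0]]
wrist_force: [0.5, -0.6, 0.4]
grip_width: 0.0253
gripper_force: 0.0
[ 0.50653631 -0.62976214  0.44768272]
```

View pics/s3.png

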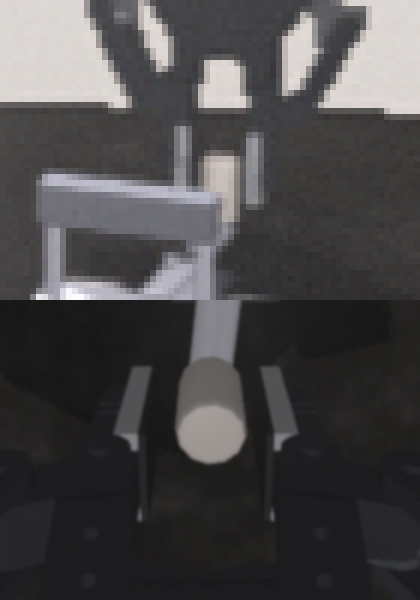

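The knob now stands between the pads, with the tips near its lower part. I'll swing the clamp.

```bash
python3 -m creep '30 .25 -4.7 0 6;30 .25 -4.7 0 6;30 .25 -4.7 0 6;30 .25 -4.7 0 6;30 .25 -4.7 0 6;30 .25 -4.7 0 6;30 .25 -4.7 0 6;30 .25 -4.7 0 6'; python3 -m creep '30 .25 -4.7 0 6;30 .25 -4.7 0 6;30 .25 -4.7 0 6;30 .25 -4.7 0 6;30 .25 -4.7 0 6;30 .25 -4.7 0 6;30 .25 -4.7 0 6;30 0 0 0 0;30 0 0 0 0'; python3 -c "
from h import *
look('w5',['clamp_knob','clamp_pivot'])"
```

```text
t: 10.32
eef_pos: [0.4789, -0.3062, -0.0001]
tool_rot: [[0.889, 0.458, 0.001], [0.458, -0.889, -0.001], [0.001, 0.002, -1.0]]
wrist_force: [2.7, -0.8, 0.5]
grip_width: 0.0258
gripper_force: 0.8
t: 11.07
eef_pos: [0.4749, -0.2739, -0.0004]
tool_rot: [[0.969, -0.245, 0.0], [-0.245, -0.969, -0.0], [0.0, 0.0, -1.0]]
wrist_force: [-0.2, 0.6, -0.2]
grip_width: 0.0257
gripper_force: 0.0
t 11.07 tcp [ 4.749e-01 -2.739e-01 -4.000e-04] yaw of tool y -104.2 F [-0.2  0.6 -0.2] w 0.025743273325670203 q6 1.1751040324558992
clamp_knob [ 0.4818 -0.2786  0.049 ] 0.61 tool mm [  7.8   2.9 -49.4]
clamp_pivot [ 0.52   -0.2863  0.0162] 0.91 tool mm [ 46.8   0.9 -16.6]
clamp_pivot [ 0.5582 -0.1524  0.0088] 0.69 tool mm [  50.9 -138.2   -9.2]
```

```bash
python3 -m creep '45 0 0 0 0;45 0 0 -20 0;45 0 0 -25 0;60 0 0 -25 0;60 0 0 -25 0;60 0 0 -25 0;60 0 0 -10 0;60 10.4 -18.5 0 0;60 10.4 -18.5 0 0;60 10.4 -18.5 0 0;60 10.4 -18.5 0 0;60 10.4 -18.5 0 0;60 0 0 0 0;60 0 0 0 0'; python3 -c "
from h import *
look('w6',['clamp_knob','clamp_pivot','tray_grip','ball_center','pocket'])"
```

```text
t: 12.38
eef_pos: [0.5482, -0.1966, 0.1286]
tool_rot: [[0.969, -0.247, -0.001], [-0.247, -0.969, 0.0], [-0.001, -0.0, -1.0]]
wrist_force: [-0.3, -0.6, -0.6]
grip_width: 0.0511
gripper_force: 0.0
t 12.38 tcp [ 0.5482 -0.1966  0.1286] yaw of tool y -104.3 F [-0.3 -0.6 -0.6] w 0.051121412609801714 q6 1.3623654345728435
clamp_knob [ 0.4803 -0.2791  0.0469] 0.6 tool mm [-45.4  96.7  81.7]
clamp_pivot [ 0.5211 -0.2852  0.0145] 0.77 tool mm [ -4.3  92.5 114.1]
tray_grip [ 0.5482 -0.1989  0.0808] 0.88 tool mm [ 0.6  2.2 47.8]
ball_center [ 0.5625 -0.1533  0.0199] 0.73 tool mm [  3.3 -45.5 108.7]
pocket [ 0.5564 -0.1495  0.0204] 0.58 tool mm [ -3.5 -47.7 108.2]
pocket [ 0.5465 -0.1972  0.0826] 0.29 tool mm [-1.4  1.  46. ]
```

View pics/w6.png

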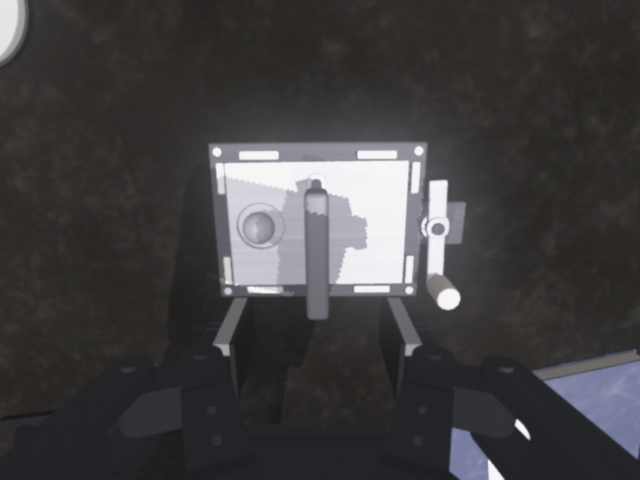

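The clamp is open, with its lever along nest x and its nose clear of the tray. The ball is in the pocket at (260,227) and the bar is centred at (317,255). I'll descend and grip.

```bash
python3 -m creep '60 0 1.5 20 0;60 0 0 20 0;60 0 0 20 0;60 0 0 16 0;60 0 0 10 0;60 0 0 6 0;60 0 0 0 0;60 0 0 0 0'; python3 -m creep '40 0 0 0 0;35 0 0 0 0;30 0 0 0 0;28 0 0 0 0;26 0 0 0 0;24 0 0 0 0;22 0 0 0 0;20 0 0 0 0;18 0 0 0 0;16 0 0 0 0;14 0 0 0 0;10 0 0 0 0;5 0 0 0 0;0 0 0 0 0;0 0 0 0 0;0 0 0 0 0'; python3 - <<'E'
from h import *
look('w7',['tray_grip','ball_center','pocket'])
p=r.capture('side');c=p['img'][160:260,260:360,::-1]
w=cv2.imread('pics/w7.png')
cv2.imwrite('pics/m7.png',np.hstack([cv2.resize(c,(400,400),interpolation=0),cv2.resize(w[150:450,170:470],(400,400))]))
E
```

```text
t: 13.35
eef_pos: [0.548, -0.1989, 0.0378]
tool_rot: [[0.969, -0.249, 0.0], [-0.249, -0.969, -0.0], [0.0, 0.0, -1.0]]
wrist_force: [-0.0, -0.2, 0.5]
grip_width: 0.0512
gripper_force: 0.0
t: 14.68
eef_pos: [0.5479, -0.1986, 0.0377]
tool_rot: [[0.969, -0.249, 0.0], [-0.249, -0.969, -0.0], [0.0, 0.0, -1.0]]
wrist_force: [0.3, 3.0, 5.1]
grip_width: 0.0128
gripper_force: 58.9
t 14.68 tcp [ 0.5479 -0.1986  0.0377] yaw of tool y -104.4 F [0.3 3.  5.1] w 0.012754977695648765 q6 1.3609679935641437
tray_grip [ 0.5452 -0.1996  0.0827] 0.76 tool mm [ -2.4   1.6 -45. ]
ball_center [ 0.5609 -0.1522  0.0199] 0.95 tool mm [  1.  -48.2  17.8]
```

View pics/m7.png

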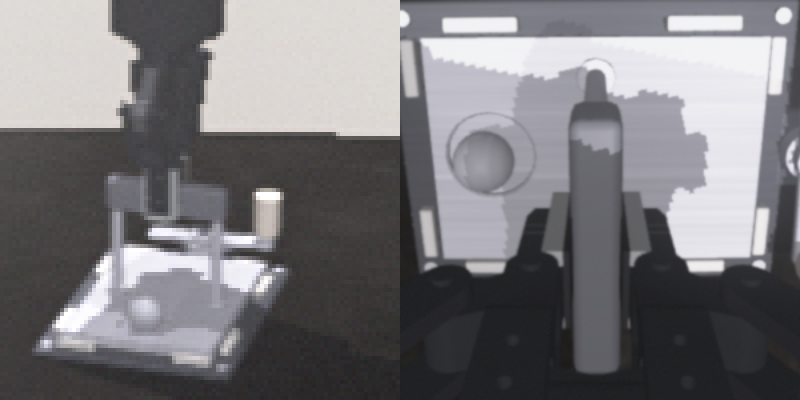

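Good grip: the pads are round the middle of the bar and the ball is resting in the pocket. I'll lift gently.

```bash
python3 -m creep '0 0 0 -1 0;0 0 0 -2 0;0 0 0 -3 0;0 0 0 -4 0;0 0 0 -5 0;0 0 0 -6 0;0 0 0 -6 0;0 0 0 -6 0;0 0 0 -6 0;0 0 0 -6 0;0 0 0 -6 0;0 0 0 -6 0;0 0 0 -6 0;0 0 0 -5 0;0 0 0 -4 0;0 0 0 -3 0;0 0 0 -2 0;0 0 0 -1 0;0 0 0 0 0;0 0 0 0 0'; python3 -c "
from h import *
look('w8',['tray_grip','ball_center','pocket'])"
```

```text
t: 16.6
eef_pos: [0.5477, -0.1987, 0.1152]
tool_rot: [[0.969, -0.249, -0.0], [-0.249, -0.969, 0.0], [-0.0, 0.0, -1.0]]
wrist_force: [-0.5, 0.3, -4.2]
grip_width: 0.0128
gripper_force: 58.4
t 16.6 tcp [ 0.5477 -0.1987  0.1152] yaw of tool y -104.4 F [-0.5  0.3 -4.2] w 0.012788437092430986 q6 1.3610215692774073
tray_grip [ 0.5442 -0.1972  0.1595] 0.76 tool mm [ -3.8  -0.6 -44.3]
ball_center [ 0.5628 -0.1531  0.0964] 0.57 tool mm [  3.3 -47.9  18.8]
```

```bash
python3 -m creep '0 -.2 -1 -1 0;0 -.5 -1.9 -2 0;0 -.9 -3.9 -2 0;0 -1.3 -5.8 -2 0;0 -1.8 -7.8 -2 0;0 -1.8 -7.8 -2 0;0 -1.8 -7.8 -2 0;0 -1.8 -7.8 -2 0;0 -1.8 -7.8 -2 0;0 -1.8 -7.8 -2 0;0 -1.8 -7.8 -2 0;0 -1.8 -7.8 -2 0;0 -1.8 -7.8 -2 0;0 -1.8 -7.8 -2 0;0 -1.8 -7.8 -2 0;0 -1.8 -7.8 -2 0;0 -1.8 -7.8 -2 0;0 -1.8 -7.8 -2 0;0 -1.8 -7.8 0 0;0 -1.8 -7.8 0 0'; python3 -m creep '0 -1.8 -7.8 0 0;0 -1.8 -7.8 0 0;0 -1.8 -7.8 0 0;0 -1.8 -7.8 0 0;0 -1.8 -7.8 0 0;0 -1.8 -7.8 0 0;0 -1.8 -7.8 0 0;0 -1.8 -7.8 0 0;0 -1.8 -7.8 0 0;0 -1.8 -7.8 0 0;0 -1.8 -7.8 0 0;0 -1.8 -7.8 0 0;0 -1.8 -7.8 0 0;0 -1.8 -7.8 0 0;0 -1.8 -7.8 0 0;0 -1.8 -7.8 0 0;0 -1.8 -7.8 0 0;0 -1.8 -7.8 0 0;0 -1.8 -7.8 0 0;0 -1.8 -7.8 0 0'; python3 -m creep '0 -1.8 -7.8 0 0;0 -1.4 -5.9 0 0;0 -1.1 -4.9 0 0;0 -.9 -3.9 0 0;0 -.5 -1.9 0 0;0 -.2 -1 0 0;0 0 0 0 0;0 0 0 0 0;0 0 0 0 0;0 0 0 0 0;0 0 0 0 0;0 0 0 0 0'; python3 - <<'E'
from h import *
look('w9',['tray_grip','ball_center','pocket','window'])
for c in('scene','side'):
    p=r.capture(c);save(p,c+'9')
    for n in ['tray_grip','ball_center','pocket','window','detector','tray','clamp_knob']:
        for m in r.mark_of(n,p)[:2]: print(c,n,np.round(m['position'],4),round(m['score'],2))
a=cv2.imread('pics/side9.png')[190:340,210:410];b=cv2.imread('pics/scene9.png')[180:330,130:330];w=cv2.imread('pics/w9.png')
cv2.imwrite('pics/m9.png',np.vstack([np.hstack([cv2.resize(a,(400,300)),cv2.resize(b,(400,300))]),np.hstack([cv2.resize(w,(400,300)),np.zeros((300,400,3),np.uint8)])]))
E
```

```text
t: 18.47
eef_pos: [0.5513, -0.057, 0.1505]
tool_rot: [[0.969, -0.249, 0.0], [-0.249, -0.969, -0.0], [0.0, 0.0, -1.0]]
wrist_force: [-0.4, 0.1, -2.9]
grip_width: 0.0129
gripper_force: 58.5
t: 20.13
eef_pos: [0.5552, 0.1031, 0.1504]
tool_rot: [[0.969, -0.249, -0.0], [-0.249, -0.969, -0.0], [0.0, 0.0, -1.0]]
wrist_force: [0.2, 0.1, -2.9]
grip_width: 0.0128
gripper_force: 58.5
t: 21.13
eef_pos: [0.5559, 0.1283, 0.1504]
tool_rot: [[0.969, -0.249, 0.0], [-0.249, -0.969, -0.0], [0.0, 0.0, -1.0]]
wrist_force: [0.0, 0.3, -3.8]
grip_width: 0.0128
gripper_force: 58.5
t 21.13 tcp [0.5559 0.1283 0.1504] yaw of tool y -104.4 F [ 0.   0.3 -3.8] w 0.012800872010692459 q6 1.9335605915482377
tray_grip [0.5559 0.1293 0.1954] 0.61 tool mm [ -0.2  -1.  -45. ]
ball_center [0.5686 0.1704 0.133 ] 0.66 tool mm [  1.8 -44.   17.4]
scene tray_grip [0.3525 0.1285 0.078 ] 0.78
scene tray_grip [0.5569 0.1267 0.1982] 0.74
scene ball_center [0.5677 0.1728 0.1346] 0.59
scene pocket [0.3087 0.1291 0.0168] 0.7
scene pocket [0.5669 0.17   0.1368] 0.67
scene window [0.5625 0.1712 0.0436] 0.63
scene detector [5.641e-01 1.715e-01 2.000e-04] 0.8
scene detector [0.5637 0.1718 0.0435] 0.71
scene tray [0.5542 0.1335 0.1185] 0.68
scene tray [ 0.3511  0.1285 -0.0054] 0.59
side tray_grip [0.5524 0.1296 0.1941] 0.85
side tray_grip [0.3543 0.127  0.0762] 0.76
side ball_center [0.5628 0.1703 0.1358] 0.5
side pocket [0.5651 0.1749 0.1364] 0.91
side pocket [0.3083 0.1262 0.0165] 0.65
side window [0.5625 0.1683 0.0453] 0.72
side detector [ 0.5639  0.1676 -0.0008] 0.75
side detector [ 0.4817 -0.2799  0.0445] 0.45
side tray [0.3526 0.1244 0.0012] 0.97
side tray [0.5535 0.1269 0.1192] 0.92
side clamp_knob [ 0.4841 -0.2769  0.0424] 0.6
side clamp_knob [ 0.5641  0.1724 -0.0012] 0.4
```

View pics/m9.png

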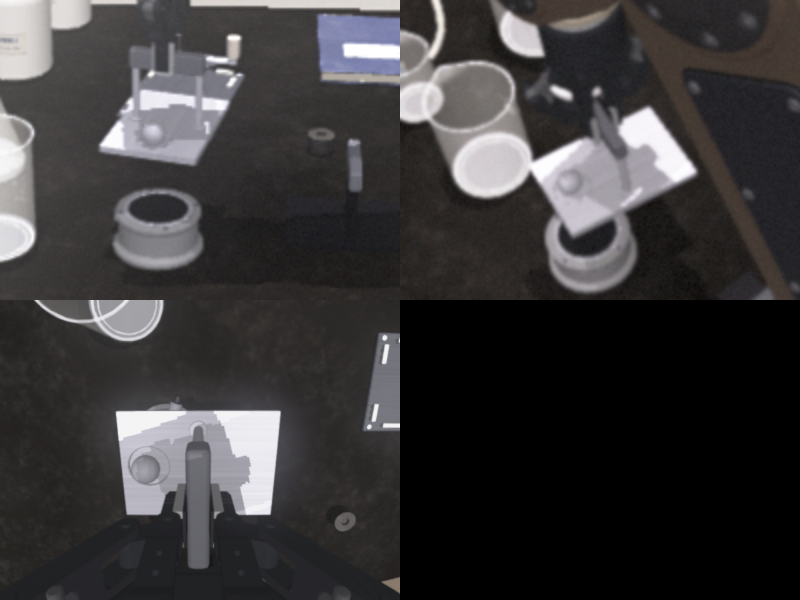

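The tray hangs level over the detector with the ball in its pocket, and the pocket is about 2 mm off the window's centre. I'll trim that, let it settle, and hand in.

```bash
python3 -m creep '0 -.7 .5 0 0;0 -.8 .5 0 0;0 0 .5 0 0;0 0 0 0 0;0 0 0 0 0;0 0 0 0 0;0 0 0 0 0;0 0 0 0 0;0 0 0 0 0;0 0 0 0 0;0 0 0 0 0;0 0 0 0 0'; python3 -c "
from h import *
look('w10',['ball_center'])
print(r.hand_in())"
```

```text
t: 23.18
eef_pos: [0.554, 0.1273, 0.1504]
tool_rot: [[0.969, -0.249, 0.0], [-0.249, -0.969, -0.0], [0.0, 0.0, -1.0]]
wrist_force: [-0.6, -0.2, -3.8]
grip_width: 0.0127
gripper_force: 58.5
t 23.18 tcp [0.554  0.1273 0.1504] yaw of tool y -104.4 F [-0.6 -0.2 -3.8] w 0.012658900436994273 q6 1.9320519714759923
ball_center [0.5689 0.1737 0.1323] 0.68 tool mm [  2.9 -48.6  18.1]
the job is handed in; nothing more can be done
None
```

I swung the clamp open to about 87° and handed the job in with the tray held level and still by its bar, the ball in its pocket about 9 cm above the detector window, the pocket within a few millimetres of centre by the cameras, and the clock at about 23 s (no verdict was returned).

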